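Fit a deburring cutter in the bench spindle's collet

ROBOT

A 6-joint arm with a two-finger parallel gripper is mounted at the origin on a cart in front of the work surface, level with it; the furniture and walls round the work are solid. World frame = base frame: x ahead of the robot, y to its left, z up, the work surface at z = 0. Lengths are in m, angles in rad, forces in N, time in s.
With the tool pointing down it reaches from about 0.35 to 0.775 m from the base axis. Payload 7.3 kg.
Tool frame: the origin (TCP) lies at the centre of the arm's flange, where the gripper is bolted on; the fingertips stand 178 mm ahead of it and the grasp point (between the pads) lies 159 mm ahead of it; x points along the fingers, y is the direction in which the jaws open and shut, and the axes are right-handed (so a half turn about x gives the same grasp; the last joint's range is limited). The gripper opens to 92 mm and grips with 3 to 60 N. Pads are 19 mm wide; open, the fingers measure 130 mm over their backs; the gripper's body (75 mm by 190 mm) begins 47 mm behind the grasp point.
Start: joints at [1.103, 0.342, 1.524, -0, 1.275, -0.146], TCP at [0.166, 0.498, 0.405] pointing down, gripper open.
Joint ranges: [-2.53, 2.53], [-0.77, 2.02], [0.04, 2.7], [-1, 4.14], [0.28, 2.66], [-3.11, 3.11]. Speed limits (rad/s): [2.57, 2.57, 3.14, 3.14, 3.14, 3.14].

INTERFACE

Orientations are given as [roll, pitch, yaw] about the fixed x, y, z axes, in that order (R = Rz(yaw) Ry(pitch) Rx(roll)).
In Python, from cell import readout, cams, workorder gives the robot as it stands.
- The arm moves only by the shell command python3 -m inch 'ROWS' [FORCE]. ROWS is text: rows parted by semicolons, each of 5 numbers parted by spaces: the shift along the world's x, y, z in mm, then the turn about the world's z in rad, then the opening, from 0 (shut) to 1 (fully open). A call has 1 to 8 rows; each row shifts and turns the commanded pose from where the row before left it; what a row does not reach is not made up. A row lasts 1/12 s, in which the tool goes at most 41.7 mm and 7.16 degrees, less where a joint would pass 70% of its speed; a pose out of reach is approached as far as the arm can. A call is refused whole if a number of a shift passes 41.7 or a number of a turn 0.125, either way. A call with a gripper value outside its range is refused whole. The fingers move at their own pace and stop on an object; FORCE is the grip in N (left out, the last holds). Time passes only in rows, so rows that do not move let the fingers close. It gives the time, the measured TCP pose, the force and the opening at its end, in the units of the state.
- readout.observe(): the state, without advancing time (a new reading comes with each control period).
- cams.read_camera(name): name is "scene" or "top"; returns a dict with "color" (480x640x3 uint8, red, green, blue), "fx", "fy", "cx", "cy" (pixels), "world_to_cam" (4x4, takes a point from world to camera coordinates). Camera axes: x right, y down, z forward; pixel columns grow to the right and rows downward; lengths in m; the calibration is good to about 2 mm. A picture is of the moment at which its call begins. There is no depth.
- workorder.hand_in(): hands the job in, once; it reports no verdict.
The state is a dict: "time": time; "qpos": joint angles; "qvel": joint speeds; "joint_efforts": joint torques, N m; "tool_pos": TCP position; "tool_rot": TCP orientation; "contact_force": force on the tool from outside, world axes, zero at the start; "torque": the same for the moment, N m; "opening": finger opening in m.
Only numpy, scipy, OpenCV 4.12 (cv2) and the standard library are available. Lean on these libraries where they do the work, as an engineer would, in place of code of your own. Each camera call takes 0.05 s, during which the arm holds its last target.

TASK

Take the cylindrical, flat-ended cutter out of the wooden block and set its shank in the open collet of the bench deburring spindle until it bottoms. Then turn the knurled collet nut clockwise (seen from above) by its ball-ended bar until the collet grips the shank firmly, stopping there without forcing the nut, and let go. Leave the other two cutters standing in the block.

Things in the scene. Friction and masses are not known exactly. Their poses are not given: they have to be found in the camera images.
- flat_cutter: The cutter to fit: dark fluted cylindrical head with a flat end, 20 mm across and 24 mm tall, on a plain steel shank 12 mm across and 38 mm long with a chamfered foot; about 0.1 kg. Stands shank down in one of the block's holes. Origin: centre of the shank's foot; z runs up the shank to the head (head from 38 to 62 mm).
- ball_cutter: Bystander: cutter with the same shank and a ball-shaped head 22 mm across, standing in another hole of the block. Origin at the foot of its shank, z up.
- cone_cutter: Bystander: cutter with the same shank and a pointed conical head 22 mm across at its base, standing in another hole of the block. Origin at the foot of its shank, z up.
- block: Fixed wooden block, 150 x 46 x 34 mm, with three holes 14 mm wide and 28 mm deep in a row along its x axis, 50 mm apart, the middle one at its centre; which cutter stands in which hole varies. Origin: centre of its underside, z up.
- spindle: Fixed grey bench deburring spindle: case 150 mm (x, from -53 to +97 mm) x 116 mm (y), 63 mm high, a low round flange 70 mm high, and an upright spindle nose with a dark knurled nut 34 mm across. The shaft is locked, at any angle. Origin: on the spindle axis at table level, z up along the axis.
- collet_mouth (a point): Centre of the nut's top face, on the spindle axis, 116 mm above the table; z up. The steel collet inside has four leaves with a 4 mm lead-in chamfer; its bore stands open 13.6 to 16.8 mm wide at the start. The shank bottoms 32 mm below this point, the cutter's head then standing 6 mm above the nut.
- bar_ball (a point): Centre of the black ball, 20 mm across, on the end of the 8 mm steel bar screwed into the nut: 62 mm from the spindle axis, 13 mm below collet_mouth; it goes round with the nut. Clockwise closes the collet 2.5 mm in radius per rad: 0.3 to 1 rad until it meets the shank. Free: 4 to 6 N at the ball. Firm: 3 to 8 N more, within 0.2 rad. Over 11 N more is forcing it. The nut stays where it is left.
Mind the look-alikes: they are no part of the job. Leave any turquoise look-alike of the flat_cutter alone.

How it is judged:
By the outcome, as a careful person would: the job done as asked, in the order asked, and still so for the second after the job is handed in, with the robot touching nothing.
It also fails if it takes over 48 s, if anything falls off the work surface, if the arm or the gripper's body presses on something with over 40 N, if the wrist force passes 120 N, or if a joint passes its speed limit or range.

## Working session

There is one attempt and no reset: what is moved stays moved. The work goes in short steps, Python scripts to look and compute and a shell command to move; the robot and the scene stay as the last step left them, time stands still between calls to the robot, and variables do not carry over. Pictures are saved under pics/ and viewed, and the job is handed in when it is done.

```bash
ls; mkdir -p pics; python3 - <<'E'
from cell import readout, cams
import cv2
print(readout.observe())
for n in("scene","top"):
    c=cams.read_camera(n); cv2.imwrite(f"pics/{n}0.png",c["color"][...,::-1]); print(n,c["fx"],c["fy"],c["cx"],c["cy"],c["world_to_cam"].round(4).tolist())
E
```

```text
pics
{'time': 0.0, 'qpos': array([ 1.10297908e+00,  3.42737101e-01,  1.52502112e+00, -6.77012007e-06,
        1.27539460e+00, -1.45998325e-01]), 'qvel': array([ 1.84142026e-04,  3.80867207e-04, -8.02549011e-05, -3.35559649e-04,
       -9.80070961e-04, -2.10667140e-03]), 'joint_efforts': array([ 3.02220242e-04, -4.31239736e+01, -2.44219333e+01,  7.17246160e-02,
        5.61169500e-02, -1.78033547e-04]), 'tool_pos': array([0.16597168, 0.49793393, 0.40403585]), 'tool_rot': array([-1.71264524,  1.56923615, -2.03446219]), 'contact_force': array([ 0.42984237,  0.34318986, -0.60517925]), 'torque': array([ 0.05580844, -0.02715341,  0.00061987]), 'opening': 0.09187541303926106}
scene 573.9518149196878 573.9518149196878 326.3491700550677 241.52598943268072 [[-0.5488, -0.8359, 0.0087, 0.3112], [-0.409, 0.2595, -0.8748, 0.2814], [0.729, -0.4837, -0.4843, 0.539], [0.0, 0.0, 0.0, 1.0]]
top 511.1686571782948 511.1686571782948 312.62193592530707 239.12345597484781 [[-0.0249, -0.9995, -0.0191, 0.0447], [-0.9886, 0.0275, -0.1482, 0.5046], [0.1486, 0.0152, -0.9888, 0.8888], [0.0, 0.0, 0.0, 1.0]]
```

View pics/scene0.png

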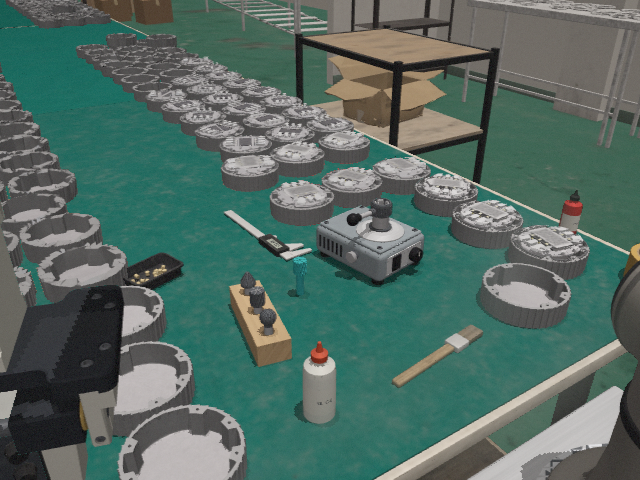

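View pics/top0.png

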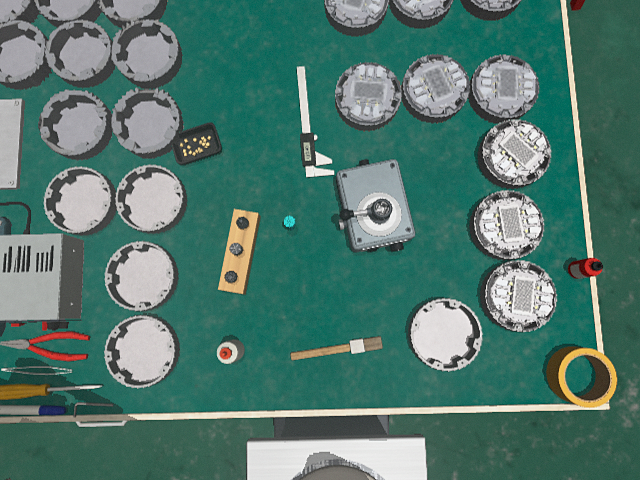

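```bash
python3 - <<'E'
import cv2,numpy as np
s=cv2.imread("pics/scene0.png");t=cv2.imread("pics/top0.png")
a=cv2.resize(s[255:365,215:325],(400,400),interpolation=cv2.INTER_CUBIC)
b=cv2.resize(t[200:300,200:300],(400,400),interpolation=cv2.INTER_CUBIC)
cv2.imwrite("pics/crop1.png",np.hstack([a,b]))
a=cv2.resize(s[185:285,310:430],(480,400),interpolation=cv2.INTER_CUBIC)
b=cv2.resize(t[170:250,330:394],(320,400),interpolation=cv2.INTER_CUBIC)
cv2.imwrite("pics/crop2.png",np.hstack([a,b]))
E
```

```text
(no output)
```

View pics/crop1.png

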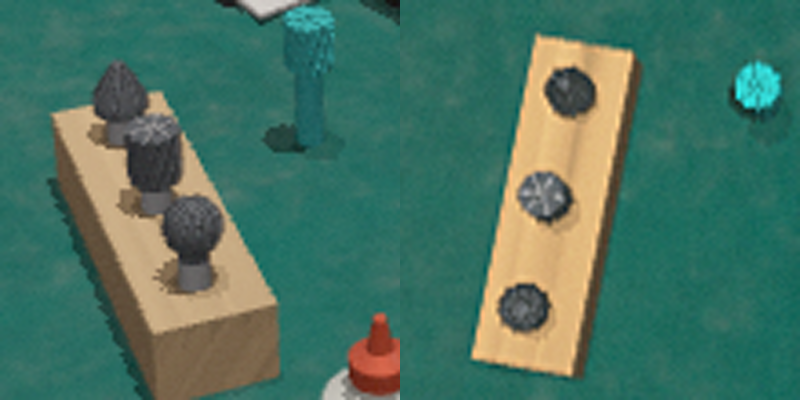

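View pics/crop2.png

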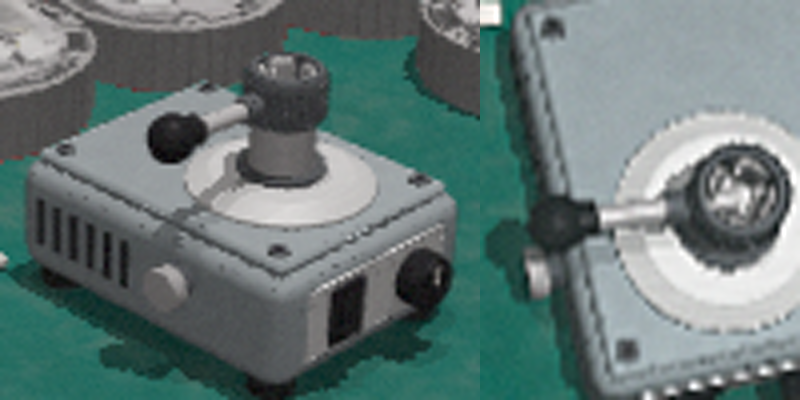

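```bash
cat > h.py <<'E'
import numpy as np,cv2
from cell import readout,cams
def P(c): 
    K=np.array([[c["fx"],0,c["cx"]],[0,c["fy"],c["cy"]],[0,0,1]]); return K@np.asarray(c["world_to_cam"])[:3]
def ray(c,uv,z):
    M=np.asarray(c["world_to_cam"]);R,t=M[:3,:3],M[:3,3];o=-R.T@t
    d=R.T@np.array([(uv[0]-c["cx"])/c["fx"],(uv[1]-c["cy"])/c["fy"],1]); return o+d*(z-o[2])/d[2]
def tri(c1,u1,c2,u2):
    X=cv2.triangulatePoints(P(c1),P(c2),np.array(u1,float),np.array(u2,float)).ravel();return X[:3]/X[3]
def proj(c,X):
    p=P(c)@np.append(X,1);return p[:2]/p[2]
E
python3 - <<'E'
from h import *
np.set_printoptions(precision=4,suppress=True)
s=cams.read_camera("scene");t=cams.read_camera("top")
for n,us,ut,z in (("flat top",(257.4,290.8),(236.2,248.5),.068),("mouth",(381.8,202.5),(383,209),.116),("ball",(353,219.5),(345.4,214.4),.103)):
    print(n,tri(s,us,t,ut),"top",ray(t,ut,z),"scene",ray(s,us,z))
im=t["color"]; hsv=cv2.cvtColor(im,cv2.COLOR_RGB2HSV)
roi=np.zeros(im.shape[:2],np.uint8);roi[200:300,210:262]=255
m=cv2.inRange(hsv,(8,60,120),(25,255,255))&roi
cs,_=cv2.findContours(m,cv2.RETR_EXTERNAL,2);c=max(cs,key=cv2.contourArea);r=cv2.minAreaRect(c);print(r)
bp=[ray(t,p,.034) for p in cv2.boxPoints(r)];print(np.array(bp)); print("block c",np.mean(bp,0))
d=cv2.inRange(hsv,(0,0,0),(180,90,140)); 
f=np.zeros_like(roi);cv2.drawContours(f,[c],-1,255,-1); d&=f
n,l,st,ce=cv2.connectedComponentsWithStats(d)
for i in range(1,n):
    if st[i,4]>40: print(st[i],ce[i],ray(t,ce[i],.06))
# project check
print("nut dia px", 511*.034/.75)
E
```

```text
flat top [0.4882 0.1654 0.0657] top [0.4882 0.1654 0.068 ] scene [0.4847 0.1666 0.068 ]
mouth [ 0.5419 -0.0889  0.1136] top [ 0.5414 -0.0885  0.116 ] scene [ 0.5379 -0.0856  0.116 ]
ball [ 0.536  -0.0272  0.1023] top [ 0.5366 -0.0262  0.103 ] scene [ 0.5342 -0.027   0.103 ]
((238.21153259277344, 250.9423065185547), (25.495098114013672, 82.95712280273438), 11.309932708740234)
[[0.4199 0.2049 0.034 ]
 [0.5687 0.1752 0.034 ]
 [0.5579 0.1291 0.034 ]
 [0.4098 0.1598 0.034 ]]
block c [0.4891 0.1672 0.034 ]
[236 217  13  12 117] [241.9915 222.5043] [0.5358 0.1562 0.06  ]
[229 243  14  13 105] [236.1429 248.7619] [0.4888 0.1668 0.06  ]
[225 271  12  12 119] [230.4622 276.4622] [0.44   0.1769 0.06  ]
nut dia px 23.165333333333336
```

```bash
cat >> h.py <<'E'
from scipy.spatial.transform import Rotation as Ro
def st():
    o=readout.observe();R=Ro.from_euler('xyz',o["tool_rot"]).as_matrix()
    y=R[:,1];g=o["tool_pos"]+.159*R[:,0]
    print("t%.2f grasp"%o["time"],(g*1e3).round(1),"tcp",(o["tool_pos"]*1e3).round(1),"x",R[:,0].round(3),"jaw ang %.3f"%np.arctan2(y[1],y[0]),"F",o["contact_force"].round(2),"T",o["torque"].round(2),"open %.1f"%(o["opening"]*1e3),"q6 %.2f"%o["qpos"][5])
    return o
E
python3 -c "
from h import *
st()"
```

```text
t0.20 grasp [165.9 497.9 245.3] tcp [166.  498.  404.3] x [-0.    -0.001 -1.   ] jaw ang 1.249 F [-0.19 -0.24 -0.6 ] T [ 0.02 -0.01  0.03] open 91.5 q6 -0.15
```

```bash
python3 -m inch '26.9 -27.6 0 0 0.55; 26.9 -27.6 0 0.03 0.55; 26.9 -27.6 0 0.03 0.55; 26.9 -27.6 0 0.03 0.55; 26.9 -27.6 0 0.033 0.55; 26.9 -27.6 0 0 0.55; 26.9 -27.6 0 0 0.55; 26.9 -27.6 0 0 0.55'; python3 -m inch '26.9 -27.6 0 0 0.55; 26.9 -27.6 0 0 0.55; 26.9 -27.6 0 0 0.55; 26.6 -28 0 0 0.55; 0 0 -35 0 0.55; 0 0 -35 0 0.55;0 0 -20 0 0.55; 0 0 0 0 0.55'; python3 - <<'E'
from h import *
st()
for n in("scene","top"):
    c=cams.read_camera(n); cv2.imwrite(f"pics/{n}1.png",c["color"][...,::-1])
E
```

```text
time: 0.87
tool_pos: [0.3821, 0.2757, 0.4048]
tool_rot: [1.424, 1.571, 1.225]
contact_force: [0.2, 1.5, -0.4]
opening: 0.0508
time: 1.53
tool_pos: [0.4873, 0.1658, 0.3104]
tool_rot: [-2.774, 1.562, -2.973]
contact_force: [-0.5, -0.0, -0.5]
opening: 0.0505
t1.53 grasp [485.9 165.6 151.4] tcp [487.3 165.8 310.4] x [-0.009 -0.002 -1.   ] jaw ang 1.371 F [-0.5  -0.03 -0.52] T [-0.01  0.01 -0.03] open 50.5 q6 -1.19
```

View pics/scene1.png

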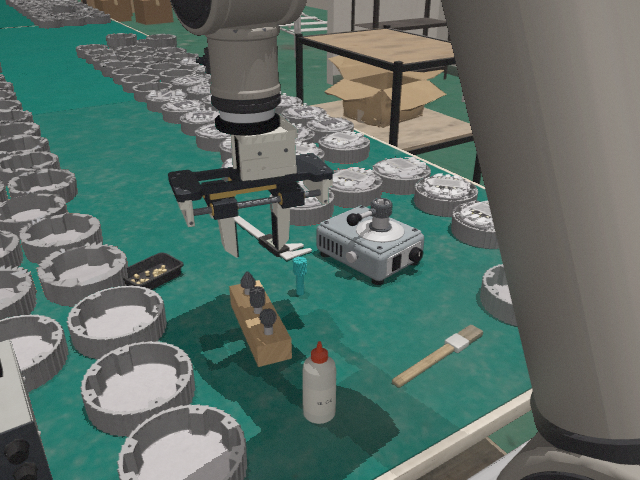

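```bash
python3 -m inch '0 0 -30 0 0.55; 0 0 -30 0 0.55; 0 0 -20 0 0.55; 0 0 -9 0 0.55; 0 0 0 0 0.55; 0 0 0 0 0.55'; python3 - <<'E'
from h import *
st()
for n in("scene","top"):
    c=cams.read_camera(n); cv2.imwrite(f"pics/{n}2.png",c["color"][...,::-1])
s=cv2.imread("pics/scene2.png");t=cv2.imread("pics/top2.png")
a=cv2.resize(s[235:365,195:325],(400,400),interpolation=cv2.INTER_CUBIC)
b=cv2.resize(t[200:300,190:290],(400,400),interpolation=cv2.INTER_CUBIC)
cv2.imwrite("pics/crop3.png",np.hstack([a,b]))
E
```

```text
time: 2.13
tool_pos: [0.4893, 0.1668, 0.2273]
tool_rot: [0.408, 1.568, 0.21]
contact_force: [0.4, -0.5, -0.1]
opening: 0.0506
t2.13 grasp [489.6 166.9  68.3] tcp [489.3 166.8 227.3] x [ 0.002  0.001 -1.   ] jaw ang 1.372 F [ 0.35 -0.47 -0.14] T [ 0.03 -0.03 -0.02] open 50.6 q6 -1.19
```

View pics/crop3.png

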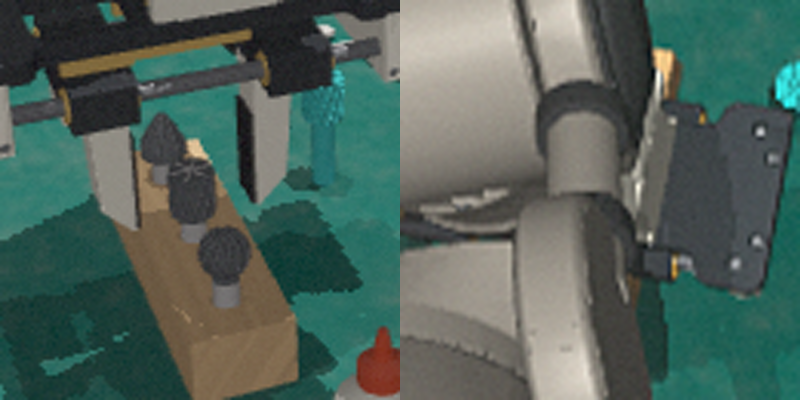

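```bash
python3 -m inch '0 0 -5 0 0.4; 0 0 0 0 0.3; 0 0 0 0 0.2; 0 0 0 0 0.1; 0 0 0 0 0; 0 0 0 0 0; 0 0 0 0 0' 25;  python3 -c "
from h import *
st()"
```

```text
time: 2.82
tool_pos: [0.4886, 0.1665, 0.2209]
tool_rot: [0.552, 1.57, 0.353]
contact_force: [-1.0, -0.4, 1.7]
opening: 0.0197
t2.82 grasp [488.6 166.5  61.9] tcp [488.6 166.5 220.9] x [ 0.  0. -1.] jaw ang 1.372 F [-0.96 -0.41  1.68] T [ 0.05  0.01 -0.05] open 19.7 q6 -1.19
```

```bash
python3 -m inch '0 0 15 0 0; 0 0 20 0 0; 0 0 25 0 0; 0 0 30 0 0; 0 0 30 0 0; 0 0 20 0 0; 7 -32 0 0 0; 7 -32 0 0 0';python3 -m inch '7 -32 0 0 0; 7 -32 0 0 0; 7 -32 0 0 0; 7 -32 0 0 0;7 -32 0 0 0; 4 -20 0 0 0'; python3 -m inch '0 -11 0 0 0; 0 0 0 0 0; 0 0 0 0 0; 0 0 0 0 0';  python3 - <<'E'
from h import *
st()
for n in("scene","top"):
    c=cams.read_camera(n); cv2.imwrite(f"pics/{n}3.png",c["color"][...,::-1])
E
```

```text
time: 3.48
tool_pos: [0.5024, 0.1029, 0.3623]
tool_rot: [0.318, 1.567, 0.122]
contact_force: [0.4, -1.0, -2.0]
opening: 0.02
time: 3.98
tool_pos: [0.5418, -0.0804, 0.3605]
tool_rot: [-1.581, 1.57, -1.782]
contact_force: [0.5, 0.8, -0.7]
opening: 0.02
time: 4.32
tool_pos: [0.5412, -0.0873, 0.3606]
tool_rot: [2.413, 1.57, 2.215]
contact_force: [-0.4, 0.2, -0.1]
opening: 0.0198
t4.32 grasp [541.1 -87.2 201.6] tcp [541.2 -87.3 360.6] x [-0.001  0.001 -1.   ] jaw ang 1.373 F [-0.45  0.25 -0.15] T [-0.02  0.01 -0.06] open 19.8 q6 -1.67
```

View pics/scene3.png

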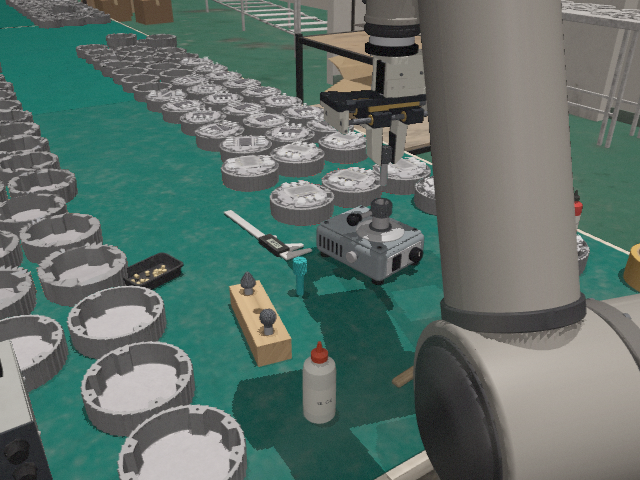

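View pics/top3.png

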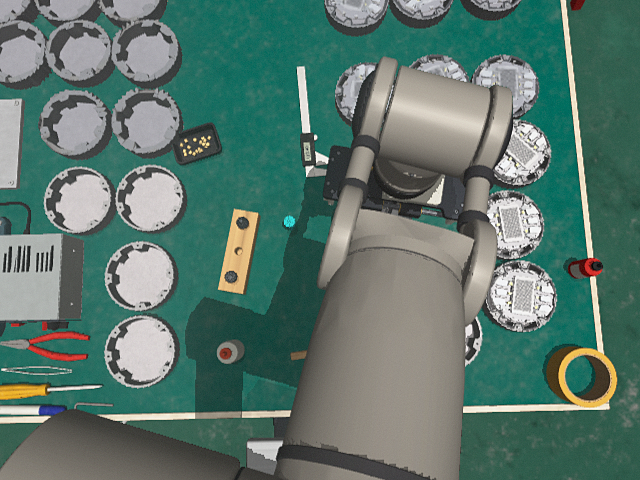

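```bash
python3 - <<'E'
import cv2,numpy as np
s=cv2.imread("pics/scene3.png")
cv2.imwrite("pics/crop4.png",cv2.resize(s[130:250,330:430],(500,600),interpolation=cv2.INTER_CUBIC))
E
```

```text
(no output)
```

View pics/crop4.png

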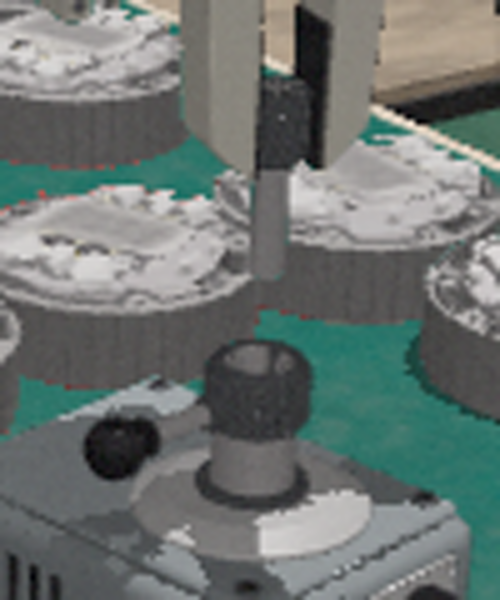

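```bash
python3 - <<'E'
from h import *
np.set_printoptions(precision=4,suppress=True)
s=cams.read_camera("scene")
for n,u,z in(("foot",(383.4,184.8),.1456),("shanktop",(384.8,164),.1836),("mouth",(381.7,201.9),.116)):
    print(n,ray(s,u,z), proj(s,(.5411,-.0872,z)), proj(s,(.5435,-.0872,z)),proj(s,(.5411,-.0892,z)))
E
```

```text
foot [ 0.5393 -0.0878  0.1456] [382.3666 184.4932] [381.4248 183.982 ] [383.3657 184.2254]
shanktop [ 0.5329 -0.0828  0.1836] [383.743  161.7915] [382.779  161.3144] [384.7613 161.5429]
mouth [ 0.5397 -0.0869  0.116 ] [381.3326 201.547 ] [380.4075 201.0113] [382.3173 201.2654]
```

```bash
python3 -m inch '0.5 0.8 -12 0 0; 0 0 -10 0 0; 0 0 -5 0 0; 0 0 0 0 0; 0 0 0 0 0' 30;python3 - <<'E'
from h import *
st()
c=cams.read_camera("scene"); s=c["color"][...,::-1]
cv2.imwrite("pics/crop5.png",cv2.resize(s[130:250,330:430],(500,600),interpolation=cv2.INTER_CUBIC))
E
```

```text
time: 4.88
tool_pos: [0.542, -0.0875, 0.3335]
tool_rot: [2.946, 1.57, 2.748]
contact_force: [0.1, -0.0, -0.1]
opening: 0.0199
t4.88 grasp [541.9 -87.5 174.5] tcp [542.  -87.5 333.5] x [-0.001  0.    -1.   ] jaw ang 1.372 F [ 0.15 -0.01 -0.15] T [-0.01 -0.03 -0.02] open 19.9 q6 -1.67
```

View pics/crop5.png

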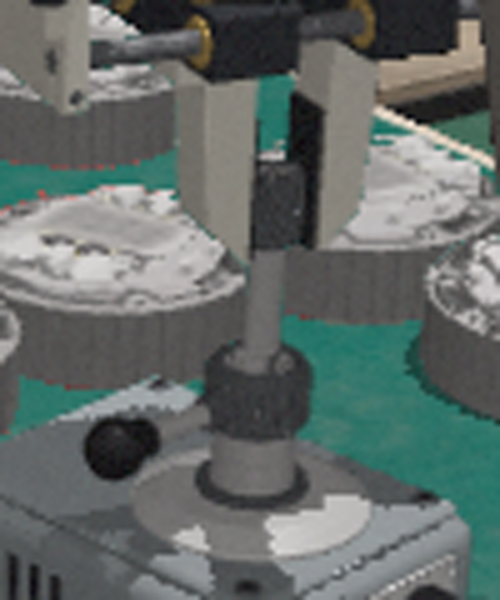

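```bash
python3 -m inch '0.4 0.6 -4 0 0; 0 0 -4 0 0; 0 0 -3 0 0; 0 0 0 0 0';python3 -c "
from h import *
st()"
```

```text
time: 5.27
tool_pos: [0.5422, -0.0871, 0.322]
tool_rot: [2.996, 1.569, 2.797]
contact_force: [-0.7, 0.7, -0.8]
opening: 0.0198
t5.27 grasp [542.  -87.1 163. ] tcp [542.2 -87.1 322. ] x [-0.001  0.    -1.   ] jaw ang 1.372 F [-0.72  0.67 -0.75] T [ 0.06  0.07 -0.01] open 19.8 q6 -1.67
```

```bash
python3 -m inch '0 0 -5 0 0; 0 0 -5 0 0; 0 0 -4 0 0; 0 0 0 0 0';python3 -c "
from h import *
st()";python3 -m inch '0 0 -3 0 0; 0 0 -3 0 0; 0 0 0 0 0';python3 -c "
from h import *
st()"
```

```text
time: 5.6
tool_pos: [0.5422, -0.0871, 0.3076]
tool_rot: [3.038, 1.569, 2.839]
contact_force: [0.5, -1.1, -0.3]
opening: 0.0198
t5.60 grasp [541.9 -87.  148.6] tcp [542.2 -87.1 307.6] x [-0.002  0.    -1.   ] jaw ang 1.372 F [ 0.54 -1.05 -0.31] T [-0.01  0.02 -0.02] open 19.8 q6 -1.67
time: 5.85
tool_pos: [0.5423, -0.0871, 0.3021]
tool_rot: [2.927, 1.57, 2.728]
contact_force: [-0.4, -0.4, -1.0]
opening: 0.0198
t5.85 grasp [542.1 -87.  143.1] tcp [542.3 -87.1 302.1] x [-0.001  0.    -1.   ] jaw ang 1.372 F [-0.39 -0.38 -1.04] T [-0.01  0.03  0.01] open 19.8 q6 -1.67
```

```bash
python3 -m inch '0 0 -1.5 0 0; 0 0 0 0 0';python3 -m inch '0 0 -1 0 0; 0 0 0 0 0';python3 -m inch '0 0 -1 0 0; 0 0 0 0 0'; python3 -c "
from h import *
st()"
```

```text
time: 6.02
tool_pos: [0.5424, -0.0871, 0.3011]
tool_rot: [2.56, 1.571, 2.361]
contact_force: [-0.2, -0.2, -1.5]
opening: 0.0198
time: 6.18
tool_pos: [0.5424, -0.0871, 0.3002]
tool_rot: [1.894, 1.571, 1.695]
contact_force: [0.0, -0.5, -1.2]
opening: 0.0197
time: 6.35
tool_pos: [0.5424, -0.0871, 0.2992]
tool_rot: [2.053, 1.571, 1.854]
contact_force: [-0.4, 0.5, -0.8]
opening: 0.0197
t6.35 grasp [542.4 -87.1 140.2] tcp [542.4 -87.1 299.2] x [-0.  0. -1.] jaw ang 1.372 F [-0.43  0.52 -0.79] T [ 0.04  0.02 -0.01] open 19.7 q6 -1.67
```

```bash
python3 -m inch '0 0 -1 0 0; 0 0 0 0 0';python3 -m inch '0 0 -1 0 0; 0 0 0 0 0';python3 -m inch '0 0 -1 0 0; 0 0 0 0 0'
```

```text
time: 6.52
tool_pos: [0.5425, -0.0872, 0.2989]
tool_rot: [-0.007, 1.57, -0.205]
contact_force: [-0.9, -0.3, 3.6]
opening: 0.02
time: 6.68
tool_pos: [0.5427, -0.0872, 0.2988]
tool_rot: [-0.05, 1.568, -0.249]
contact_force: [-2.2, 0.4, 9.6]
opening: 0.02
time: 6.85
tool_pos: [0.5428, -0.0872, 0.2987]
tool_rot: [-0.063, 1.567, -0.262]
contact_force: [-3.6, 1.1, 16.2]
opening: 0.0195
```

```bash
python3 -m inch '0 0 2.5 0 0; 0 0 0 0 0; 0 0 0 0 0.3; 0 0 0 0 0.4; 0 0 0 0 0.45; 0 0 0 0 0.45';python3 -m inch '0 0 20 0 0.45; 0 0 35 0 0.45; 0 0 35 0 0.45; 0 0 0 0 0.45; 0 0 0 0 0.45'; python3 - <<'E'
from h import *
st()
c=cams.read_camera("scene"); s=c["color"][...,::-1]
cv2.imwrite("pics/crop6.png",cv2.resize(s[130:250,330:430],(500,600),interpolation=cv2.INTER_CUBIC))
E
```

```text
time: 7.35
tool_pos: [0.5424, -0.0871, 0.2984]
tool_rot: [2.793, 1.57, 2.594]
contact_force: [-0.4, -0.8, 1.4]
opening: 0.04
time: 7.77
tool_pos: [0.5427, -0.0872, 0.3907]
tool_rot: [-0.08, 1.566, -0.279]
contact_force: [-0.4, 0.0, -0.6]
opening: 0.0413
t7.77 grasp [543.4 -87.4 231.7] tcp [542.7 -87.2 390.7] x [ 0.005 -0.001 -1.   ] jaw ang 1.372 F [-0.44  0.   -0.63] T [0.02 0.05 0.  ] open 41.3 q6 -1.67
```

View pics/crop6.png

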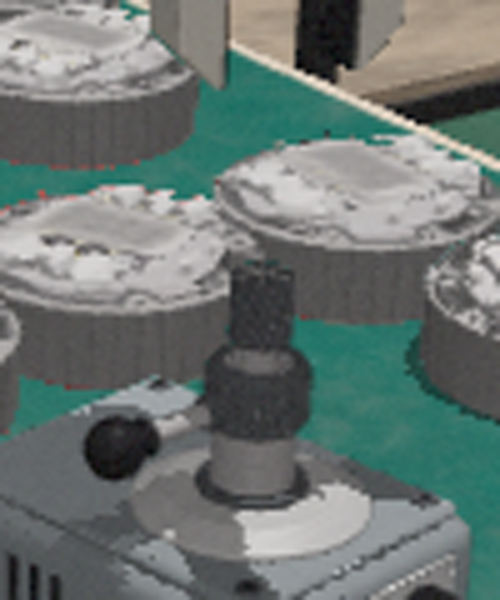

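```bash
python3 -m inch '-1 10 0 -0.12 0.4; -1 10 0 -0.12 0.4; -1 10 0 -0.12 0.4; -1 10 0 -0.12 0.4; -1 10 0 -0.12 0.4; -1 11 0 -0.12 0.4; 0 0 0 -0.12 0.4; 0 0 0 -0.12 0.4';  python3 -m inch '0 0 -20 -0.12 0.4; 0 0 -20 -0.12 0.4; 0 0 -20 -0.095 0.4; 0 0 -15 0 0.4; 0 0 0 0 0.4; 0 0 0 0 0.4'; python3 - <<'E'
from h import *
st()
c=cams.read_camera("scene"); s=c["color"][...,::-1]
cv2.imwrite("pics/crop7.png",cv2.resize(s[130:280,310:435],(500,600),interpolation=cv2.INTER_CUBIC))
E
```

```text
time: 8.48
tool_pos: [0.5361, -0.0254, 0.3868]
tool_rot: [-2.193, 1.567, 2.927]
contact_force: [-0.6, 0.6, 0.2]
opening: 0.0366
time: 8.98
tool_pos: [0.536, -0.0261, 0.3121]
tool_rot: [-1.846, 1.567, 2.944]
contact_force: [0.5, -0.8, 0.4]
opening: 0.0368
t8.98 grasp [535.4 -26.  153.1] tcp [536.  -26.1 312.1] x [-0.004  0.001 -1.   ] jaw ang 0.078 F [ 0.51 -0.76  0.37] T [-0.07  0.01  0.04] open 36.8 q6 -0.27
```

View pics/crop7.png

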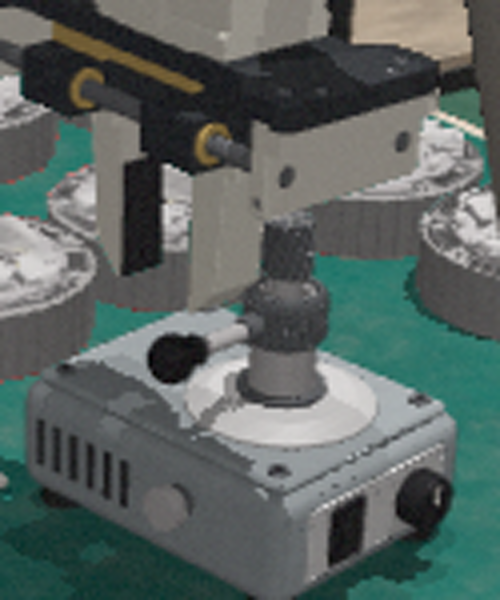

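```bash
python3 -m inch '0 0 -15 0 0.4; 0 0 -15 0 0.4; 0 0 -10 0 0.4; 0 0 -5 0 0.4; 0 0 0 0 0.4; 0 0 0 0 0.4'; python3 - <<'E'
from h import *
st()
c=cams.read_camera("scene"); s=c["color"][...,::-1]
cv2.imwrite("pics/crop8.png",cv2.resize(s[130:280,310:435],(500,600),interpolation=cv2.INTER_CUBIC))
E
```

```text
time: 9.53
tool_pos: [0.5367, -0.0262, 0.2692]
tool_rot: [1.283, 1.57, -0.211]
contact_force: [0.3, 0.3, 0.4]
opening: 0.0371
t9.53 grasp [536.8 -26.2 110.2] tcp [536.7 -26.2 269.2] x [ 0.001 -0.    -1.   ] jaw ang 0.077 F [0.26 0.34 0.43] T [-0.09  0.06 -0.03] open 37.1 q6 -0.27
```

View pics/crop8.png

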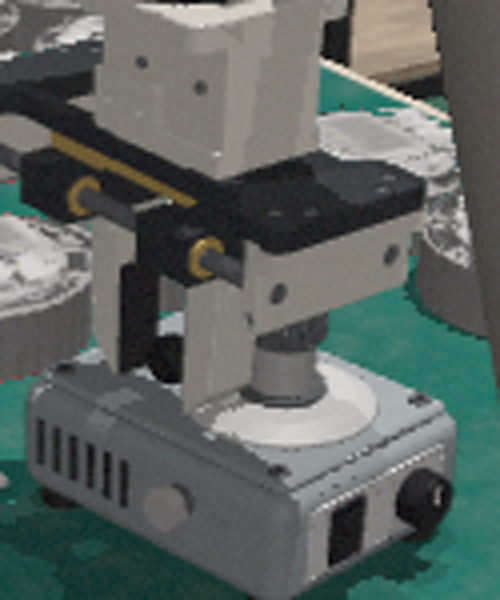

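```bash
cat >> h.py <<'E'
A=np.array([.5418,-.0878])
def ft():
    o=readout.observe();R=Ro.from_euler('xyz',o["tool_rot"]).as_matrix()
    g=(o["tool_pos"]+.159*R[:,0])[:2]-A;th=np.arctan2(g[1],g[0]);r=np.hypot(*g)
    t=np.array([np.sin(th),-np.cos(th)])
    y=R[:,1]; print("t%.2f th %.3f r %.1f Ft %.2f Fr %.2f Tz %.2f jaw %.3f open %.1f"%(o["time"],th,r*1e3,-o["contact_force"][:2]@t,o["contact_force"][:2]@g/r,o["torque"][2],np.arctan2(y[1],y[0]),o["opening"]*1e3))
E
python3 - <<'E'
from h import *
ft()
th=np.arange(1.65,0.2,-.05)
p=np.c_[np.cos(th),np.sin(th)]*62
for a,d in zip(th[1:],np.diff(p,axis=0)): print("%.2f"%a,d.round(1),end=" ")
E
python3 -m inch '0 0 -2 0 0.3; 0 0 -1 0 0.27; 0 0 0 0 0.26; 0 0 0 0 0.26'
python3 -c "
from h import *
st();ft()"
```

```text
t9.58 th 1.649 r 61.8 Ft -0.63 Fr 0.05 Tz -0.03 jaw 0.077 open 36.9
1.60 [3.1 0.2] 1.55 [3.1 0. ] 1.50 [ 3.1 -0.1] 1.45 [ 3.1 -0.3] 1.40 [ 3.1 -0.5] 1.35 [ 3.  -0.6] 1.30 [ 3.  -0.8] 1.25 [ 3.  -0.9] 1.20 [ 2.9 -1.1] 1.15 [ 2.9 -1.2] 1.10 [ 2.8 -1.3] 1.05 [ 2.7 -1.5] 1.00 [ 2.6 -1.6] 0.95 [ 2.6 -1.7] 0.90 [ 2.5 -1.9] 0.85 [ 2.4 -2. ] 0.80 [ 2.3 -2.1] 0.75 [ 2.2 -2.2] 0.70 [ 2.1 -2.3] 0.65 [ 1.9 -2.4] 0.60 [ 1.8 -2.5] 0.55 [ 1.7 -2.6] 0.50 [ 1.6 -2.7] 0.45 [ 1.4 -2.8] 0.40 [ 1.3 -2.8] 0.35 [ 1.1 -2.9] 0.30 [ 1.  -2.9] 0.25 [ 0.8 -3. ] time: 9.92
tool_pos: [0.5364, -0.0261, 0.2659]
tool_rot: [1.259, 1.57, -0.235]
contact_force: [0.4, -0.8, 0.2]
opening: 0.0247
t9.92 grasp [536.5 -26.2 106.9] tcp [536.4 -26.1 265.9] x [ 0. -0. -1.] jaw ang 0.077 F [ 0.4  -0.75  0.17] T [-0.1   0.09  0.01] open 24.7 q6 -0.27
t9.92 th 1.656 r 61.9 Ft -0.34 Fr -0.78 Tz 0.01 jaw 0.077 open 24.7
```

Now push the ball round, reading the force at each short step.

```bash
f(){ python3 -c "
from h import *
ft()"; }; python3 -m inch '3.1 0.2 0 -0.05 0.26'>/dev/null; f; python3 -m inch '3.1 0 0 -0.05 0.26'>/dev/null; f; python3 -m inch '3.1 -0.1 0 -0.05 0.26'>/dev/null; f; python3 -m inch '3.1 -0.3 0 -0.05 0.26'>/dev/null; f
```

```text
t10.00 th 1.619 r 61.9 Ft 4.49 Fr -1.99 Tz 0.03 jaw 0.027 open 23.8
t10.08 th 1.581 r 61.7 Ft 6.31 Fr -2.13 Tz 0.05 jaw -0.025 open 24.2
t10.17 th 1.534 r 61.7 Ft 6.29 Fr -0.81 Tz 0.03 jaw -0.075 open 24.0
t10.25 th 1.485 r 61.8 Ft 6.46 Fr -2.00 Tz 0.01 jaw -0.125 open 24.1
```

```bash
f(){ python3 -c "
from h import *
ft()"; }; python3 -m inch '1.9 -0.3 0 -0.03 0.26'>/dev/null; f; python3 -m inch '1.9 -0.3 0 -0.03 0.26'>/dev/null; f; python3 -m inch '1.9 -0.3 0 -0.03 0.26'>/dev/null; f; python3 -m inch '1.8 -0.4 0 -0.03 0.26'>/dev/null; f;  python3 -m inch '1.8 -0.4 0 -0.03 0.26'>/dev/null; f
```

```text
t10.33 th 1.452 r 61.8 Ft 5.54 Fr 0.67 Tz 0.01 jaw -0.155 open 23.7
t10.42 th 1.423 r 61.9 Ft 5.95 Fr 0.02 Tz -0.07 jaw -0.184 open 23.6
t10.50 th 1.393 r 61.9 Ft 6.67 Fr -1.30 Tz -0.04 jaw -0.214 open 23.6
t10.58 th 1.363 r 61.9 Ft 4.78 Fr -0.53 Tz 0.01 jaw -0.244 open 24.4
t10.67 th 1.333 r 62.0 Ft 6.00 Fr -0.51 Tz 0.02 jaw -0.274 open 24.1
```

```bash
f(){ python3 -c "
from h import *
ft()"; }; python3 -m inch '1.8 -0.5 0 -0.03 0.26'>/dev/null; f; python3 -m inch '1.8 -0.5 0 -0.03 0.26'>/dev/null; f; python3 -m inch '1.8 -0.6 0 -0.03 0.26'>/dev/null; f
```

```text
t10.75 th 1.303 r 62.0 Ft 5.99 Fr 0.32 Tz 0.00 jaw -0.304 open 23.8
t10.83 th 1.273 r 62.1 Ft 6.07 Fr 0.35 Tz 0.03 jaw -0.334 open 24.0
t10.92 th 1.243 r 62.1 Ft 5.26 Fr 0.04 Tz 0.06 jaw -0.364 open 24.0
```

```bash
f(){ python3 -c "
from h import *
ft()"; }; python3 -m inch '1.8 -0.6 0 -0.03 0.26'>/dev/null; f; python3 -m inch '1.7 -0.7 0 -0.03 0.26'>/dev/null; f; python3 -m inch '1.7 -0.7 0 -0.03 0.26'>/dev/null; f
```

```text
t11.00 th 1.213 r 62.2 Ft 5.72 Fr 0.02 Tz -0.04 jaw -0.394 open 24.1
t11.08 th 1.182 r 62.2 Ft 6.31 Fr 0.69 Tz 0.00 jaw -0.424 open 24.0
t11.17 th 1.153 r 62.2 Ft 5.85 Fr -0.35 Tz 0.00 jaw -0.454 open 23.8
```

```bash
f(){ python3 -c "
from h import *
ft()"; }; python3 -m inch '1.7 -0.8 0 -0.03 0.26'>/dev/null; f; python3 -m inch '1.7 -0.8 0 -0.03 0.26'>/dev/null; f; python3 -m inch '1.6 -0.8 0 -0.03 0.26'>/dev/null; f
```

```text
t11.25 th 1.123 r 62.2 Ft 6.36 Fr 0.48 Tz 0.03 jaw -0.484 open 23.8
t11.33 th 1.093 r 62.3 Ft 7.23 Fr -0.24 Tz -0.06 jaw -0.514 open 24.2
t11.42 th 1.064 r 62.4 Ft 5.49 Fr 0.95 Tz 0.02 jaw -0.544 open 23.8
```

```bash
f(){ python3 -c "
from h import *
ft()"; }; python3 -m inch '1.6 -0.9 0 -0.03 0.26'>/dev/null; f; python3 -m inch '1.6 -0.9 0 -0.03 0.26'>/dev/null; f
```

```text
t11.50 th 1.034 r 62.4 Ft 5.80 Fr -0.56 Tz -0.00 jaw -0.574 open 23.9
t11.58 th 1.004 r 62.5 Ft 6.70 Fr -1.10 Tz 0.07 jaw -0.604 open 24.2
```

```bash
f(){ python3 -c "
from h import *
ft()"; }; python3 -m inch '1.5 -1 0 -0.03 0.26'>/dev/null; f; python3 -m inch '1.5 -1 0 -0.03 0.26'>/dev/null; f
```

```text
t11.67 th 0.976 r 62.5 Ft 5.98 Fr -0.19 Tz -0.01 jaw -0.634 open 23.7
t11.75 th 0.947 r 62.5 Ft 5.57 Fr -1.30 Tz 0.02 jaw -0.664 open 23.8
```

```bash
f(){ python3 -c "
from h import *
ft()"; }; python3 -m inch '1.5 -1.1 0 -0.03 0.26'>/dev/null; f; python3 -m inch '1.5 -1.1 0 -0.03 0.26'>/dev/null; f
```

```text
t11.83 th 0.917 r 62.6 Ft 6.79 Fr -1.09 Tz 0.06 jaw -0.694 open 23.9
t11.92 th 0.889 r 62.6 Ft 7.38 Fr -1.63 Tz 0.00 jaw -0.724 open 23.7
```

```bash
f(){ python3 -c "
from h import *
ft()"; }; python3 -m inch '1.4 -1.2 0 -0.03 0.26'>/dev/null; f; python3 -m inch '1.4 -1.2 0 -0.03 0.26'>/dev/null; f
```

```text
t12.00 th 0.863 r 62.6 Ft 7.32 Fr -1.23 Tz 0.02 jaw -0.754 open 24.1
t12.08 th 0.839 r 62.5 Ft 8.52 Fr -1.73 Tz 0.05 jaw -0.784 open 24.3
```

```bash
f(){ python3 -c "
from h import *
ft()"; }; python3 -m inch '0.9 -0.8 0 -0.02 0.26'>/dev/null; f; python3 -m inch '0.9 -0.8 0 -0.02 0.26'>/dev/null; f
```

```text
t12.17 th 0.822 r 62.5 Ft 9.16 Fr -2.78 Tz 0.04 jaw -0.804 open 23.6
t12.25 th 0.808 r 62.5 Ft 10.85 Fr -2.57 Tz 0.02 jaw -0.824 open 24.2
```

```bash
f(){ python3 -c "
from h import *
ft()"; }; python3 -m inch '0.9 -0.9 0 -0.02 0.26'>/dev/null; f; 
```

```text
t12.33 th 0.792 r 62.5 Ft 10.91 Fr -2.23 Tz 0.03 jaw -0.844 open 23.9
```

```bash
f(){ python3 -c "
from h import *
ft()"; }; python3 -m inch '0.9 -0.9 0 -0.02 0.26'>/dev/null; f;python3 -m inch '0 0 0 0 0.26'>/dev/null; f 
```

```text
t12.42 th 0.776 r 62.4 Ft 11.25 Fr -2.25 Tz 0.04 jaw -0.864 open 24.3
t12.50 th 0.774 r 62.4 Ft 11.06 Fr -2.71 Tz 0.10 jaw -0.864 open 24.2
```

```bash
python3 -m inch '-1 1 0 0 0.3; -0.5 0.5 0 0 0.4; 0 0 0 0 0.45; 0 0 0 0 0.45; 0 0 0 0 0.45'; python3 -m inch '0 0 15 0 0.45; 0 0 30 0 0.45; 0 0 35 0 0.45; 0 0 35 0 0.45; -25 25 0 0 0.45; -25 25 0 0 0.45; -25 25 0 0 0.45; -25 25 0 0 0.45'; python3 -m inch '-20 35 0 0 0.45; -20 35 0 0 0.45; -20 35 0 0 0.45; -20 35 0 0 0.45;-20 35 0 0 0.45; 0 0 0 0 0.45; 0 0 0 0 0.45'; python3 - <<'E'
from h import *
st()
c=cams.read_camera("scene"); s=c["color"][...,::-1];cv2.imwrite("pics/scene9.png",s)
t=cams.read_camera("top")["color"][...,::-1];cv2.imwrite("pics/top9.png",t)
a=cv2.resize(s[170:290,310:430],(400,400),interpolation=cv2.INTER_CUBIC)
b=cv2.resize(t[160:260,330:430],(400,400),interpolation=cv2.INTER_CUBIC)
cv2.imwrite("pics/crop9.png",np.hstack([a,b]))
E
```

```text
time: 12.92
tool_pos: [0.588, -0.0445, 0.2658]
tool_rot: [2.0, 1.57, -0.434]
contact_force: [-0.1, -0.6, -0.2]
opening: 0.0408
time: 13.58
tool_pos: [0.4866, 0.0563, 0.3809]
tool_rot: [2.391, 1.57, -0.043]
contact_force: [1.2, 0.1, 0.6]
opening: 0.0411
time: 14.17
tool_pos: [0.3869, 0.2321, 0.381]
tool_rot: [2.449, 1.57, 0.02]
contact_force: [0.4, 0.5, 0.4]
opening: 0.0412
t14.17 grasp [387.  232.1 222. ] tcp [386.9 232.1 381. ] x [ 0.001  0.    -1.   ] jaw ang -0.858 F [0.38 0.47 0.36] T [-0.11  0.11 -0.03] open 41.2 q6 1.23
```

View pics/crop9.png

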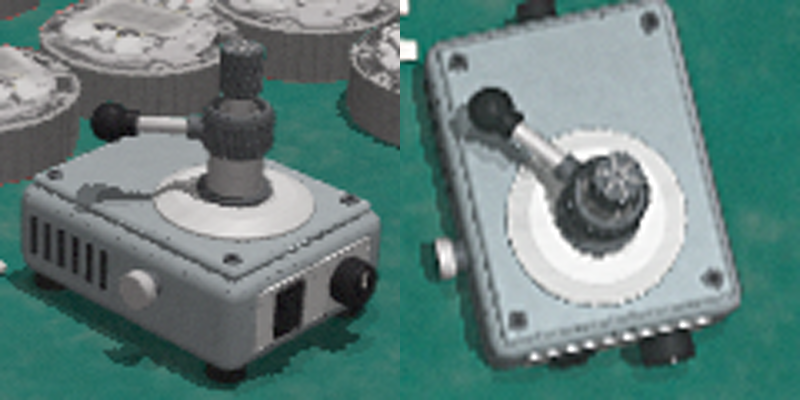

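View pics/scene9.png

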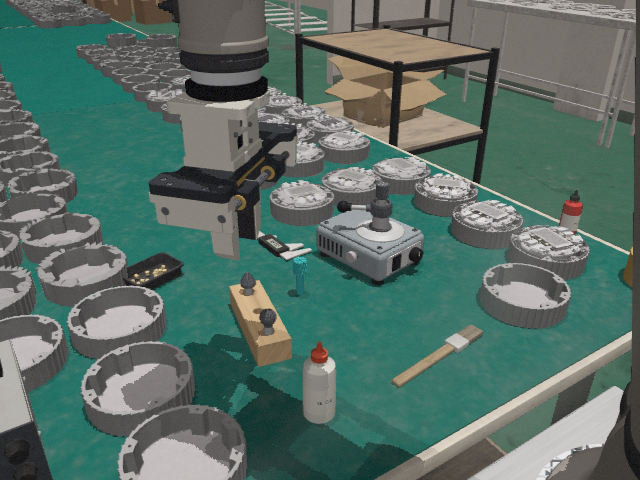

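```bash
python3 - <<'E'
from h import *
np.set_printoptions(precision=4,suppress=True)
s=cams.read_camera("scene");t=cams.read_camera("top")
print("head top",tri(s,(382.9,183.7),t,(385.4,203.7)))
b=tri(s,(344.3,206.6),t,(353,187.3));print("ball",b,np.arctan2(b[1]+.0885,b[0]-.5414))
E
```

```text
head top [ 0.5435 -0.0895  0.1456]
ball [ 0.5824 -0.0423  0.102 ] 0.844357744761247
```

```bash
python3 -c "
from cell import workorder
print(workorder.hand_in())"
```

```text
the job is handed in; nothing more can be done
None
```

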